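Open a filament feeder for cleaning and hold its idler off the drive wheel

TASK

Open the filament feeder for cleaning: lift its clear guard by the rod handle and lay it gently back against its open stops. Then push the sprung idler arm sideways by its thumb tab, away from the brass drive wheel, past the click of its pawl until it comes to its stop, and finish while still holding it pressed there (it springs back if let go), so that I can brush the wheel. Do not strain the arm against its stop, and leave the tools and parts around the feeder where they are.

Things in the scene. Friction and masses are not known exactly. Their poses are not given: they have to be found in the camera images.
- feeder: Filament feeder, fixed: open-topped black tub, 122 x 162 mm, rim 88 mm above the bench, walls 6 mm, aluminium floor 50 mm above the bench, on a 150 x 176 mm foot plate. Origin: centre of its underside, on the bench. Its x points from handle side to hinge side (roughly away from the robot), y to its left, z up. Inside, the front right quarter is empty: room for closed fingers beside the thumb tab.
- guard (a joint): Guard's opening angle, rad: 0 shut on the tub (covering it all), 1.57 upright, 1.83 on its open stops, where its weight keeps it. Plain light hinge, no spring: below 1.55 it falls shut when let go, past upright it falls onto the stops. 0.17 to 0.35 kg, about 2 N at the handle.
- guard_bar (a point): Middle of the guard's handle bar: round steel rod 10 mm thick, 100 mm long, parallel to feeder y, front of a bent-rod bail in the plane of the sheet. 42 mm from bar centre to the sheet's edge, 90 mm free between the bail's legs, only the bench below. 90 mm above the bench when shut; circles the hinge at radius 164 mm. Pinched lightly, the bar turns between the fingers.
- guard_hinge (a point): Middle of the guard's hinge line, parallel to feeder y on the tub's back wall, 61 mm behind the feeder's origin, 90 mm above the bench. The guard is a clear sheet, 122 mm deep, 162 mm wide, 4 mm thick.
- idler (a joint): Idler arm's angle, rad: 0 at rest, its bearing sprung against the drive wheel; grows as the tab is pushed to feeder +y; its sector tooth clicks past the pawl's sprung ball at 0.20; hard stop at 0.37. At the tab: 5 to 6 N to start, rising to about 12 N, dropping to about 4 N as it clicks over, 10 N near the stop, more only on the stop. Springs back when released.
- idler_arm: Idler arm: dark steel lever, 13 mm wide, 92 mm long, its top 72 mm above the bench, an upright thumb tab at its front end. Origin: on its upright pivot axis at the tub's floor (feeder x +36, y +10 mm), 50 mm above the bench. Its x points from tab to pivot, its y the way the tab is pushed. At rest turned +0.15 rad about z from the feeder, on the stop -0.22.
- thumb_face (a point): Middle of the thumb tab's pushing face (towards feeder -y), 80 mm from the pivot axis, 72 mm above the bench. Tab: 20 mm long along the arm, 8 mm thick, 56 to 84 mm above the bench. From rest to stop it travels 30 mm to feeder +y, staying about 42 mm in front of the feeder's origin. At rest 70 mm of free tub floor lie beside it, towards feeder -y.
- wire_brush: Small wooden wire brush, 170 mm long, 16 mm wide, lying on its brass bristles left of the feeder. Bystander. Origin on its underside.
- hex_key: T-handle hex key, 130 mm long with a 70 mm black crossbar, lying further left of the feeder. Bystander. Origin on its underside.
- spare_motor: Spare stepper motor, 42 mm square, 62 mm high with its shaft, standing right of the feeder at the front. Bystander. Origin under its centre.
- grease_jar: Small jar, 48 mm across, 45 mm high, standing right of the feeder at the back. Bystander. Origin under its centre.
- wheel (a point): Middle of the top of the brass drive wheel: 27 mm across, 72 mm above the bench, at feeder x +3, y -25 mm, right of the idler arm's bearing; fixed.

How it is judged:
By the outcome, as a careful person would: the job done as asked, in the order asked, and still so for the second after the job is handed in, while the arm keeps its last pose, push and grip.
It also fails if it takes over 61 s, if anything falls off the work surface, if the arm or the gripper's body presses on something with over 40 N, if the wrist force passes 120 N, or if a joint passes its speed limit or range.

ROBOT

A 7-joint arm with a two-finger parallel gripper is mounted at the origin on the work surface. World frame = base frame: x ahead of the robot, y to its left, z up, the work surface at z = 0. Lengths are in m, angles in rad, forces in N, time in s.
With the tool pointing down it reaches from about 0.4 to 0.85 m from the base axis. Payload 10.4 kg.
Tool frame: the origin (TCP) lies at the very end of the fingers, on their centre line; the grasp point (between the pads) lies 19 mm behind it (manip.grip_point_offset is the distance from the TCP to the grasp point, in m); z points along the fingers, y is the line along which they close (so a half turn about z gives the same grasp; the last joint's range is limited). The gripper opens to 85 mm and grips with 20 to 120 N. Pads are 22 mm wide; open, the fingers measure 114 mm over their backs; the gripper's body (76 mm by 85 mm) begins 54 mm behind the grasp point. The pads swing forward as they close: fully open they stand 13 mm farther back than shut.
Start: joints at [-1.237, 0.332, -0.065, 1.46, 0.022, 1.35, -0.088], TCP at [0.218, 0.586, 0.197] pointing down, gripper open.
Joint ranges: [-2.6, 2.6], [-0.5, 2.12], [-1.47, 1.34], [0.16, 2.42], [-1.27, 4.41], [0.06, 2.06], [-2.6, 2.6]. Speed limits (rad/s): [2.22, 2.22, 2.79, 2.79, 3.14, 3.14, 3.14].

INTERFACE

Orientations are given as a unit quaternion [x, y, z, w].
In Python, from workcell import manip gives the robot as it stands. The module is installed in compiled form; this text tells all that it offers.
- The arm moves only by the shell command python3 -m inch 'ROWS' [OPENING] [FORCE]. ROWS is JSON, a list of rows, each a list of 2 entries, a list of its own where there are three numbers: the shift along the tool's x, y, z each as a share of 0.08 m, from -1 to 1, then the turn, a rotation vector about the tool's x, y, z each as a share of 45 degrees, from -1 to 1. A call has exactly 10 rows; each row is the pose to reach, as a shift and turn from the pose commanded when the call began, along the tool's axes at that moment; what a row does not reach only later rows make up. A row lasts 1/10 s, in which the tool goes at most 50 mm and 8.59 degrees, less where a joint would pass 70% of its speed; a pose out of reach is approached as far as the arm can. A call with a number of a shift or a turn outside -1 to 1 is refused whole. A call with a gripper value outside its range is refused whole. OPENING is the opening, from 0 (shut) to 1 (fully open), set as the call begins (- or left out, the last holds). The fingers move at their own pace and stop on an object; FORCE is the grip in N (left out, the last holds). Time passes only in rows, so rows that repeat a pose let the fingers close, or fill a call up. It gives the time, the measured TCP pose, the force, the opening and the grip force at its end, in the units of the state.
- manip.get_obs(): the state, without advancing time (a new reading comes with each control period).
- manip.camera(name): name is "scene" or "side" or "wrist"; returns the picture (400x640x3 uint8, red, green, blue); there is no depth.
- manip.camera_params(name): a dict with "fov_y" (degrees; the focal length in pixels is half the picture's height over the tangent of half this angle, whatever the lens; pixels are square), "cx", "cy" (the principal point, pixels), "k1" (the pictures are not rectified: a ray, as slopes to the right and down, at radius r is drawn at 1 + k1 r^2 times it, then the intrinsics apply), "camera_from_world" (4x4, takes a point from world to camera coordinates); the wrist camera has in their place "T_tool_cam" (4x4, takes a point from camera to tool coordinates, whose origin is the TCP and whose axes are the flange's). Camera axes: x right, y up, looking along -z (the intrinsics and any distortion apply to the point x, -y, -z); pixel columns grow to the right and rows downward; lengths in m; the calibration is good to about 2 mm. A picture is of the moment at which its call begins: read the wrist's pose just before it. camera_params takes no time and is no camera call.
- manip.hand_in(): hands the job in; it is judged then, once.
The state is a dict: "clock": time; "joint_pos": joint angles; "joint_velocities": joint speeds; "tau": joint torques, N m; "position": TCP position; "ee_rot": TCP orientation; "ft_force": force on the tool from outside, world axes, zero at the start; "torque": the same for the moment, N m; "grip_width": opening from 0.0 (shut) to 1.0 (fully open); "grasp_force": force on a finger pad.
Only numpy, scipy, OpenCV 4.12 (cv2) and the standard library are available. Lean on these libraries where they do the work, as an engineer would, in place of code of your own. Each camera call takes 0.05 s, during which the arm holds its last target. There are 200 camera calls.

## Working session

There is one attempt and no reset: what is moved stays moved. The work goes in short steps, Python scripts to look and compute and a shell command to move; the robot and the scene stay as the last step left them, time stands still between calls to the robot, and variables do not carry over. Pictures are saved under pics/ and viewed, at most 10 in all, crops included, and the job is handed in when it is done.

```bash
mkdir -p pics; python3 - <<'E'
from workcell import manip
import cv2,numpy as np
np.set_printoptions(precision=4,suppress=True)
o=manip.get_obs();print({k:np.round(v,3) for k,v in o.items()})
for n in("scene","side"):
    cv2.imwrite(f"pics/{n}0.png",manip.camera(n)[:,:,::-1]);print(n,manip.camera_params(n))
print(manip.camera_params("wrist"),manip.grip_point_offset)
E
```

```text
{'clock': np.float64(0.0), 'joint_pos': array([-1.237,  0.333, -0.065,  1.461,  0.022,  1.35 , -0.089]), 'joint_velocities': array([-0.001, -0.001,  0.001,  0.   , -0.   ,  0.001, -0.001]), 'tau': array([  0.   , -62.544,   0.049, -39.161,   0.016,   0.01 ,   0.   ]), 'position': array([0.218, 0.585, 0.196]), 'ee_rot': array([ 0.177,  0.984, -0.001, -0.   ]), 'ft_force': array([ 0.412, -1.074, -0.702]), 'torque': array([ 0.009, -0.029, -0.01 ]), 'grasp_force': np.float64(0.0), 'grip_width': np.float64(0.999)}
scene {'fov_y': 53.864189278527554, 'cx': 317.9792187971983, 'cy': 200.69688024966388, 'k1': 0.007025990738396172, 'camera_from_world': array([[-0.4729,  0.881 ,  0.0131,  0.1897],
       [-0.6519, -0.3599,  0.6675,  0.36  ],
       [ 0.5928,  0.3071,  0.7445, -1.3242],
       [ 0.    ,  0.    ,  0.    ,  1.    ]])}
side {'fov_y': 44.543350827801724, 'cx': 315.9180369910386, 'cy': 198.53139041263188, 'k1': 0.02819746453535322, 'camera_from_world': array([[ 0.7992, -0.6009, -0.0147, -0.3782],
       [ 0.4761,  0.6179,  0.6258, -0.3584],
       [-0.367 , -0.5071,  0.7798, -1.038 ],
       [ 0.    ,  0.    ,  0.    ,  1.    ]])}
{'fov_y': 65.93761627309027, 'cx': 321.57625320408505, 'cy': 195.48691991469937, 'k1': -0.025050069361199672, 'T_tool_cam': array([[-0.0005,  0.9487,  0.3162,  0.0804],
       [ 1.    ,  0.0003,  0.0007,  0.0015],
       [ 0.0006,  0.3162, -0.9487, -0.1764],
       [ 0.    ,  0.    ,  0.    ,  1.    ]])} 0.0187
```

View pics/scene0.png

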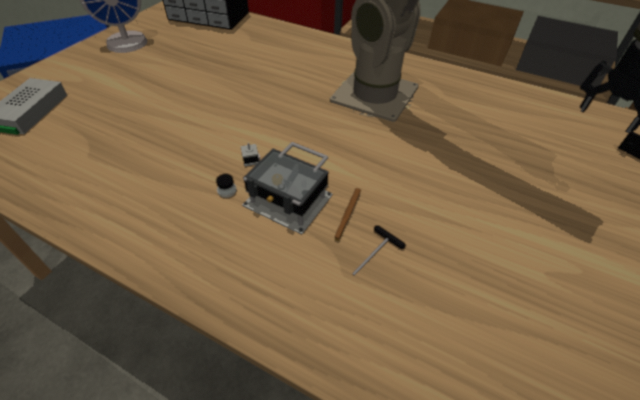

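View pics/side0.png

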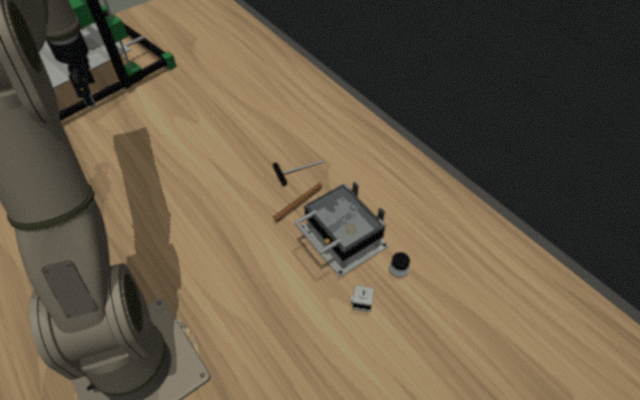

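The scene view shows the feeder around (287,188) with the bail at (303,155). In the side view it is around (345,225), with the motor at (363,298), jar at (400,264) and brush at (298,202). I'll enlarge both.

```bash
cat > h.py <<'E'
from workcell import manip
import cv2,numpy as np
from scipy.spatial.transform import Rotation as R
np.set_printoptions(precision=4,suppress=True)
def intr(p):
    f=200/np.tan(np.radians(p["fov_y"])/2); return f,p["cx"],p["cy"],p["k1"]
def pose(n,tool=None):  # world_from_cam
    p=manip.camera_params(n)
    if n=="wrist":
        o=tool or manip.get_obs(); T=np.eye(4);T[:3,:3]=R.from_quat(o["ee_rot"]).as_matrix();T[:3,3]=o["position"]
        return p,T@p["T_tool_cam"]
    return p,np.linalg.inv(p["camera_from_world"])
def ray(n,u,v,tool=None):
    p,T=pose(n,tool); f,cx,cy,k=intr(p)
    x,y=(cv2.undistortPoints(np.array([[[u,v]]],float),np.array([[f,0,cx],[0,f,cy],[0,0,1]]),np.array([k,0,0,0,0]))[0,0])
    return T[:3,3],T[:3,:3]@np.array([x,-y,-1])
def onz(n,u,v,z,tool=None):
    c,d=ray(n,u,v,tool); return c+d*(z-c[2])/d[2]
def proj(n,P,tool=None):
    p,T=pose(n,tool); f,cx,cy,k=intr(p); q=np.linalg.inv(T)@np.append(P,1)
    x,y=-q[0]/q[2],q[1]/q[2]; s=1+k*(x*x+y*y); return np.array([cx+f*x*s,cy+f*y*s])
def tri(*rs):
    A=0;b=0
    for c,d in rs:
        d=d/np.linalg.norm(d);M=np.eye(3)-np.outer(d,d);A=A+M;b=b+M@c
    return np.linalg.solve(A,b)
E
python3 - <<'E'
import cv2,numpy as np
a=cv2.imread("pics/scene0.png")[135:235,210:345];b=cv2.imread("pics/side0.png")[178:278,285:420]
a=cv2.resize(a,None,fx=5.9,fy=5.9,interpolation=cv2.INTER_CUBIC)[:590];b=cv2.resize(b,None,fx=5.9,fy=5.9,interpolation=cv2.INTER_CUBIC)
cv2.imwrite("pics/a.png",a);cv2.imwrite("pics/b.png",b)
E
```

```text
(no output)
```

View pics/b.png

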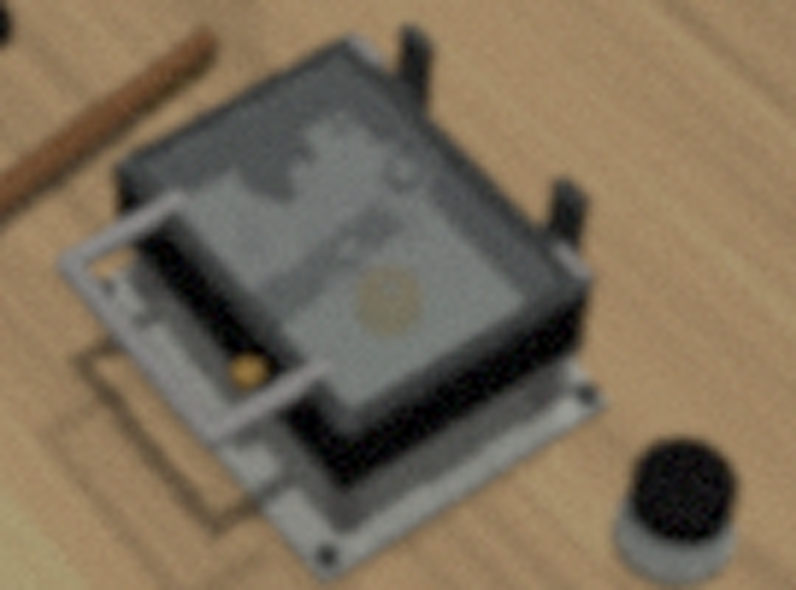

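View pics/a.png

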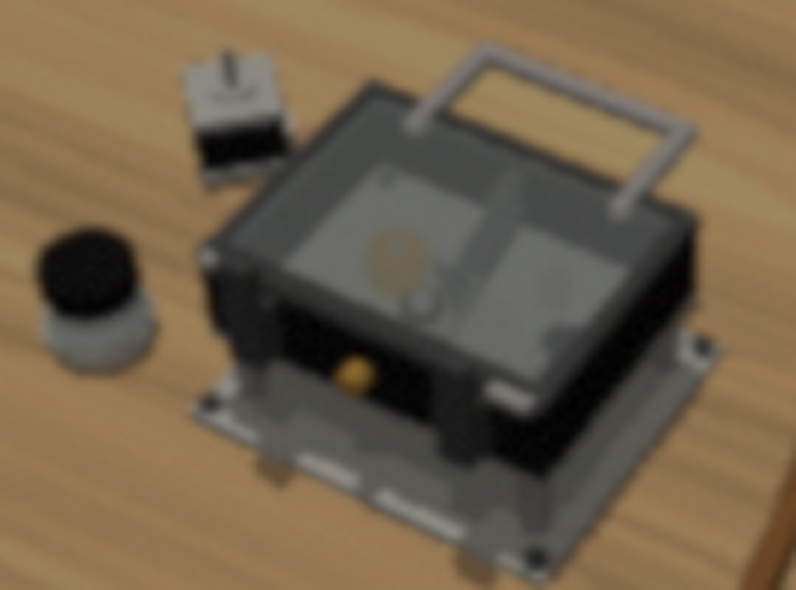

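The side crop shows the bail corners at (68,264) and (212,440), and the lid corners at (122,165), (345,40) and (585,285). The scene crop shows the bail corners at (488,50) and (692,130), and the lid corners at (372,85), (697,218) and (208,252). I'll cast rays onto the known heights.

```bash
python3 - <<'E'
from h import *
S=lambda x,y:("side",285+(x+.5)/5.9-.5,178+(y+.5)/5.9-.5)
C=lambda x,y:("scene",210+(x+.5)/5.9-.5,135+(y+.5)/5.9-.5)
bl=[S(68,264),C(692,130)];br=[S(212,440),C(488,50)]
L=[("bl",bl[0],.09,(-103,50)),("bl",bl[1],.09,(-103,50)),("br",br[0],.09,(-103,-50)),("br",br[1],.09,(-103,-50)),
("FL",S(120,165),.09,(-61,81)),("FL",C(697,220),.09,(-61,81)),("FR",C(372,85),.09,(-61,-81)),("BL",S(345,40),.09,(61,81)),("BR",S(585,285),.09,(61,-81)),("BR",C(208,252),.09,(61,-81)),
("holeBR",C(209,403),.006,None),("holeBL",C(537,560),.006,None),("holeFL",C(704,346),.006,None),("holeBRs",S(588,395),.006,None),("holeFRs",S(325,555),.006,None)]
A=[];B=[]
for n,p,z,m in L:
    P=onz(*p,z);print(n,p[0],P)
    if m:A.append(m);B.append(P[:2])
A=np.array(A)/1e3;B=np.array(B)
a=A-A.mean(0);b=B-B.mean(0)
yaw=np.arctan2((a[:,0]*b[:,1]-a[:,1]*b[:,0]).sum(),(a*b).sum())
Rm=np.array([[np.cos(yaw),-np.sin(yaw)],[np.sin(yaw),np.cos(yaw)]]);t=B.mean(0)-Rm@A.mean(0)
print("yaw",yaw,"origin",t);print("res mm",(B-(A@Rm.T+t))*1e3)
for n,q in(("bl",bl),("br",br)):print(n,tri(*[ray(*x) for x in q]))
E
```

```text
bl side [0.4527 0.0487 0.09  ]
bl scene [0.4494 0.0496 0.09  ]
br side [ 0.4482 -0.0528  0.09  ]
br scene [ 0.4464 -0.0516  0.09  ]
FL side [0.499  0.0767 0.09  ]
FL scene [0.4967 0.0764 0.09  ]
FR scene [ 0.4904 -0.0831  0.09  ]
BL side [0.6151 0.0727 0.09  ]
BR side [ 0.6102 -0.0853  0.09  ]
BR scene [ 0.6073 -0.0853  0.09  ]
holeBR scene [ 0.6168 -0.0908  0.006 ]
holeBL scene [0.6226 0.0723 0.006 ]
holeFL scene [0.4863 0.0774 0.006 ]
holeBRs side [ 0.6195 -0.0885  0.006 ]
holeFRs side [ 0.4832 -0.0815  0.006 ]
yaw -0.036884792468795044 origin [ 0.5527 -0.0049]
res mm [[ 1.0851 -0.1379]
 [-2.2166  0.7947]
 [ 0.2374 -1.7557]
 [-1.5191 -0.5514]
 [ 4.3041 -1.5688]
 [ 1.9474 -1.8886]
 [ 1.6094  0.5675]
 [-1.5359 -1.0603]
 [-0.4987  2.7985]
 [-3.413   2.802 ]]
bl [0.4516 0.0493 0.0911]
br [ 0.4475 -0.0521  0.0903]
```

Bar middle ≈ (0.450, -0.0015, 0.090), feeder yaw ≈ -0.037, origin ≈ (0.5527, -0.005). Residuals are 2–4 mm. The move to the bar goes diagonally at the current height.

```bash
for i in 1 2 3 4 5; do python3 -m inch '[[[-0.1,-0.1,0],[0,0,0]],[[-0.2,-0.2,0],[0,0,0]],[[-0.3,-0.3,0],[0,0,0]],[[-0.4,-0.4,0],[0,0,0]],[[-0.5,-0.5,0],[0,0,0]],[[-0.6,-0.6,0],[0,0,0]],[[-0.7,-0.7,0],[0,0,0]],[[-0.8,-0.8,0],[0,0,0]],[[-0.9,-0.9,0],[0,0,0]],[[-1,-1,0],[0,0,0]]]' 0.4 20 | tail -c 400; done
cat >> h.py <<'E'
def go(P,tx):  # shares of shift and turn to reach TCP P pointing down with tool x at world angle tx (rad)
    o=manip.get_obs();Q=R.from_quat(o["ee_rot"])
    X=np.array([np.cos(tx),np.sin(tx),0]);Z=np.array([0,0,-1.]);G=R.from_matrix(np.c_[X,np.cross(Z,X),Z])
    print("pos",o["position"],"F",o["ft_force"],"w",o["grip_width"],"gf",o["grasp_force"],"t",o["clock"])
    print("shift",Q.inv().apply(np.array(P)-o["position"])/.08,"turn",np.degrees((Q.inv()*G).as_rotvec())/45)
YAW=-0.037;O=np.array([0.5527,-0.005,0])
def F(x,y,z): # feeder mm -> world
    return O+R.from_euler("z",YAW).apply(np.array([x,y,z])/1e3)
E
python3 -c "
from h import *
go([0.4497,-0.0015,0.16],np.pi/2+YAW)"
```

```text
clock: 1.1
position: [0.2657, 0.4819, 0.1973]
ee_rot: [0.177, 0.984, 0.0, 0.0]
ft_force: [0.8, -0.4, 0.6]
grip_width: 0.403
grasp_force: 0.0
clock: 2.1
position: [0.3127, 0.379, 0.1972]
ee_rot: [0.177, 0.984, 0.0, -0.0]
ft_force: [0.4, 0.8, 0.1]
grip_width: 0.395
grasp_force: 0.0
clock: 3.1
position: [0.3597, 0.2761, 0.1972]
ee_rot: [0.177, 0.984, 0.0, 0.0]
ft_force: [0.6, -0.4, 0.5]
grip_width: 0.403
grasp_force: 0.0
clock: 4.1
position: [0.4067, 0.1732, 0.1972]
ee_rot: [0.177, 0.984, 0.0, -0.0]
ft_force: [-0.2, -0.2, -0.8]
grip_width: 0.4
grasp_force: 0.0
clock: 5.1
position: [0.4538, 0.0703, 0.1972]
ee_rot: [0.177, 0.984, 0.0, 0.0]
ft_force: [0.3, 0.6, 0.7]
grip_width: 0.399
grasp_force: 0.0
pos [0.4538 0.0703 0.1972] F [0.3025 0.5796 0.66  ] w 0.3988795158436293 gf 0.0 t 5.1
shift [-0.2655 -0.8585  0.4651] turn [ 0.0002 -0.0001  1.5928]
```

```bash
python3 -m inch '[[[-0.03,-0.09,0],[0,0,0.1]],[[-0.06,-0.17,0],[0,0,0.2]],[[-0.09,-0.26,0],[0,0,0.3]],[[-0.12,-0.35,0],[0,0,0.4]],[[-0.15,-0.43,0],[0,0,0.5]],[[-0.18,-0.52,0],[0,0,0.6]],[[-0.2,-0.6,0],[0,0,0.7]],[[-0.23,-0.7,0],[0,0,0.8]],[[-0.25,-0.8,0],[0,0,0.9]],[[-0.265,-0.858,0],[0,0,0.97]]]'
python3 -m inch '[[[0,0,0],[0,0,0.1]],[[0,0,0],[0,0,0.2]],[[0,0,0],[0,0,0.3]],[[0,0,0],[0,0,0.4]],[[0,0,0],[0,0,0.5]],[[0,0,0],[0,0,0.6]],[[0,0,0],[0,0,0.623]],[[0,0,0],[0,0,0.623]],[[0,0,0],[0,0,0.623]],[[0,0,0],[0,0,0.623]]]' >/dev/null
python3 - <<'E'
from h import *
go([0.4497,-0.0015,0.0713],np.pi/2+YAW)
o=manip.get_obs();im=manip.camera("wrist")[:,:,::-1].copy()
print(proj("wrist",[.4516,.0493,.09],o),proj("wrist",[.4475,-.0521,.09],o),proj("wrist",[.4497,-.0015,.09],o))
cv2.imwrite("pics/w1.png",im)
E
```

```text
clock: 6.1
position: [0.4493, -0.0017, 0.1972]
ee_rot: [0.532, 0.847, 0.0, -0.0]
ft_force: [-0.3, -0.8, -0.1]
grip_width: 0.394
grasp_force: 0.0
pos [ 0.4493 -0.0007  0.1972] F [1.1738 0.3916 0.369 ] w 0.4000734436441146 gf 0.0 t 7.1
shift [-0.0103  0.0054  1.5734] turn [ 0.     -0.0001  0.0013]
[320.7354 130.3046] [320.4298 232.2857] [320.734  184.1372]
```

View pics/w1.png

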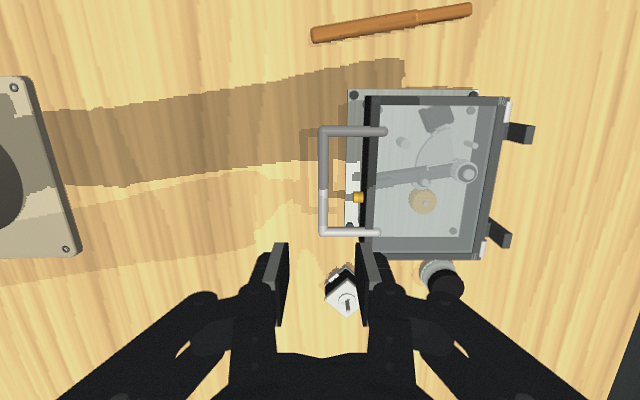

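The wrist view shows the bar's ends at (322,131) and (322,232), within 2 px of the prediction, and the fingers straddle it with clearance. Descend, then pinch.

```bash
python3 -m inch '[[[0,0.01,0.1],[0,0,0]],[[0,0.01,0.2],[0,0,0]],[[0,0.01,0.3],[0,0,0]],[[0,0.01,0.4],[0,0,0]],[[0,0.01,0.5],[0,0,0]],[[0,0.01,0.6],[0,0,0]],[[0,0.01,0.7],[0,0,0]],[[0,0.01,0.8],[0,0,0]],[[0,0.01,0.9],[0,0,0]],[[0,0.01,1],[0,0,0]]]'
python3 -m inch '[[[0,0,0.1],[0,0,0]],[[0,0,0.2],[0,0,0]],[[0,0,0.3],[0,0,0]],[[0,0,0.4],[0,0,0]],[[0,0,0.5],[0,0,0]],[[0,0,0.573],[0,0,0]],[[0,0,0.573],[0,0,0]],[[0,0,0.573],[0,0,0]],[[0,0,0.573],[0,0,0]],[[0,0,0.573],[0,0,0]]]'
python3 -m inch '[[[0,0,0],[0,0,0]],[[0,0,0],[0,0,0]],[[0,0,0],[0,0,0]],[[0,0,0],[0,0,0]],[[0,0,0],[0,0,0]],[[0,0,0],[0,0,0]],[[0,0,0],[0,0,0]],[[0,0,0],[0,0,0]],[[0,0,0],[0,0,0]],[[0,0,0],[0,0,0]]]' 0 20
python3 - <<'E'
from h import *
# arc in shares, tool y = feeder x, tool z down, per angle
for th in np.r_[0:1.9:.05]: print(round(th,2),np.round(np.array([164*(1-np.cos(th)),-164*np.sin(th)])/80,3),end=" ")
E
```

```text
clock: 8.15
position: [0.4501, -0.0006, 0.1165]
ee_rot: [0.72, 0.694, 0.0, -0.0]
ft_force: [-0.1, 0.1, 0.3]
grip_width: 0.401
grasp_force: 0.0
clock: 9.15
position: [0.4503, -0.0005, 0.0717]
ee_rot: [0.72, 0.694, 0.0, 0.0]
ft_force: [-0.5, 0.0, 0.2]
grip_width: 0.398
grasp_force: 0.0
clock: 10.15
position: [0.4501, -0.0006, 0.0713]
ee_rot: [0.72, 0.694, 0.0, -0.0]
ft_force: [-0.3, -0.5, -0.8]
grip_width: -0.002
grasp_force: 0.0
0.0 [ 0. -0.] 0.05 [ 0.003 -0.102] 0.1 [ 0.01  -0.205] 0.15 [ 0.023 -0.306] 0.2 [ 0.041 -0.407] 0.25 [ 0.064 -0.507] 0.3 [ 0.092 -0.606] 0.35 [ 0.124 -0.703] 0.4 [ 0.162 -0.798] 0.45 [ 0.204 -0.892] 0.5 [ 0.251 -0.983] 0.55 [ 0.302 -1.072] 0.6 [ 0.358 -1.158] 0.65 [ 0.418 -1.241] 0.7 [ 0.482 -1.321] 0.75 [ 0.55  -1.397] 0.8 [ 0.622 -1.471] 0.85 [ 0.697 -1.54 ] 0.9 [ 0.776 -1.606] 0.95 [ 0.858 -1.668] 1.0 [ 0.942 -1.725] 1.05 [ 1.03  -1.778] 1.1 [ 1.12  -1.827] 1.15 [ 1.213 -1.871] 1.2 [ 1.307 -1.911] 1.25 [ 1.404 -1.945] 1.3 [ 1.502 -1.975] 1.35 [ 1.601 -2.   ] 1.4 [ 1.702 -2.02 ] 1.45 [ 1.803 -2.035] 1.5 [ 1.905 -2.045] 1.55 [ 2.007 -2.05 ] 1.6 [ 2.11  -2.049] 1.65 [ 2.212 -2.044] 1.7 [ 2.314 -2.033] 1.75 [ 2.415 -2.017] 1.8 [ 2.516 -1.996] 1.85 [ 2.615 -1.971]
```

The fingers closed without the bar, so I'll look.

```bash
python3 - <<'E'
from h import *
o=manip.get_obs();im=manip.camera("wrist")[:,:,::-1].copy()
print(proj("wrist",[.4516,.0493,.09],o),proj("wrist",[.4475,-.0521,.09],o),proj("wrist",o["position"],o))
s=manip.camera("side")[:,:,::-1]
s=cv2.resize(s[150:300,250:400],(400,400),interpolation=cv2.INTER_CUBIC)
im=cv2.resize(im[:,160:560],(400,400))
cv2.imwrite("pics/w2.png",np.hstack([im,s]))
E
```

```text
[318.4066 158.5623] [318.5024 318.808 ] [319.5583 231.0273]
```

View pics/w2.png

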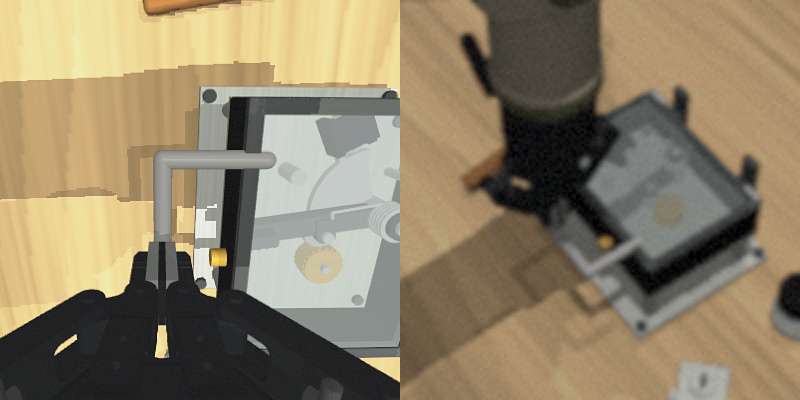

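```bash
python3 - <<'E'
from h import *
o=manip.get_obs();print({k:np.round(v,4) for k,v in o.items()})
for y in(.0105,-.0005):
  for z in(.0713,.08,.09,.1): print(y,z,proj("wrist",[.4501,y,z],o))
for x in(.4447,.4551):print(proj("wrist",[x,.02,.09],o))
w=manip.camera("wrist")[:,:,::-1]
cv2.imwrite("pics/w3.png",cv2.resize(w[200:330,250:400],None,fx=4.6,fy=4.6,interpolation=cv2.INTER_CUBIC))
E
```

```text
{'clock': np.float64(10.25), 'joint_pos': array([-0.5503,  0.0554,  0.4664,  2.0764, -0.0294,  1.016 , -0.1061]), 'joint_velocities': array([-0.0012, -0.0012, -0.0016, -0.0001,  0.0001, -0.0004, -0.0013]), 'tau': array([  0.0011, -32.9809,   1.0086, -34.1238,   0.0138,   0.0019,
         0.0001]), 'position': array([ 0.45  , -0.0006,  0.0713]), 'ee_rot': array([ 0.7201,  0.6939, -0.    , -0.0001]), 'ft_force': array([0.7297, 0.0271, 1.1216]), 'torque': array([ 0.0145,  0.0218, -0.0271]), 'grasp_force': np.float64(0.0), 'grip_width': np.float64(-0.0022)}
0.0105 0.0713 [318.9374 214.601 ]
0.0105 0.08 [318.8131 220.1437]
0.0105 0.09 [318.6556 227.1694]
0.0105 0.1 [318.4799 235.0114]
-0.0005 0.0713 [319.6458 230.8721]
-0.0005 0.08 [319.5555 237.0312]
-0.0005 0.09 [319.4413 244.822 ]
-0.0005 0.1 [319.3142 253.4967]
[308.1214 211.6693]
[327.0601 211.0067]
```

View pics/w3.png

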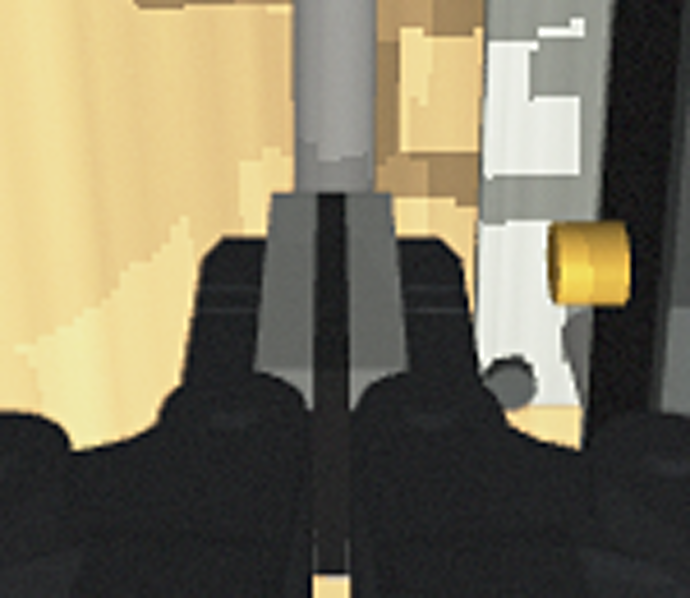

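```bash
python3 - <<'E'
from h import *
for z in(.0713,.09,.105,.12): print(z,proj("side",[.4501,-.0006,z]),proj("scene",[.4501,-.0006,z]))
s=manip.camera("side")[:,:,::-1];c=manip.camera("scene")[:,:,::-1]
a=cv2.resize(s[195:270,275:350],(400,400),interpolation=cv2.INTER_CUBIC)
b=cv2.resize(c[110:185,265:340],(400,400),interpolation=cv2.INTER_CUBIC)
cv2.imwrite("pics/w4.png",np.hstack([a,b]))
E
```

```text
0.0713 [307.7552 241.048 ] [309.0451 155.8729]
0.09 [307.5322 236.5474] [309.0167 150.2806]
0.105 [307.3492 232.853 ] [308.9933 145.6796]
0.12 [307.1623 229.081 ] [308.9694 140.9721]
```

View pics/w4.png

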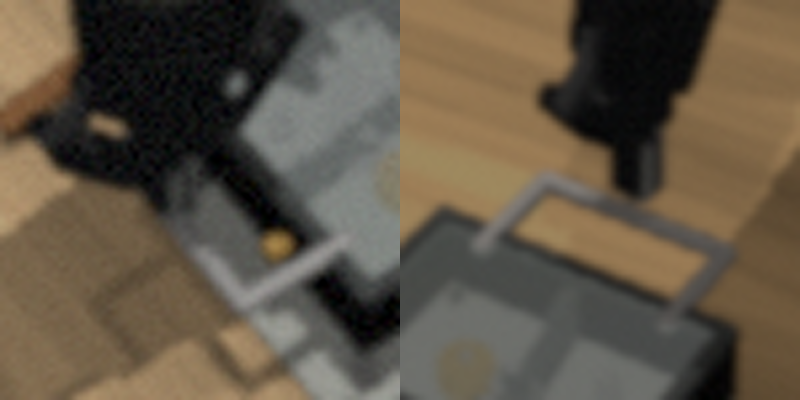

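Two views agree that the fingertips sit about 33 mm behind the reported TCP. In the scene crop the tip is at (640,197), just above the bar at (640,212), giving a tip z of about 0.105. I'll reopen, go about 30 mm lower while watching the force, and pinch again.

```bash
python3 -m inch '[[[0,0,0],[0,0,0]],[[0,0,0],[0,0,0]],[[0,0,0],[0,0,0]],[[0,0,0],[0,0,0]],[[0,0,0],[0,0,0]],[[0,0,0.06],[0,0,0]],[[0,0,0.12],[0,0,0]],[[0,0,0.18],[0,0,0]],[[0,0,0.24],[0,0,0]],[[0,0,0.24],[0,0,0]]]' 0.38 20
python3 -m inch '[[[0,0,0.04],[0,0,0]],[[0,0,0.08],[0,0,0]],[[0,0,0.12],[0,0,0]],[[0,0,0.15],[0,0,0]],[[0,0,0.15],[0,0,0]],[[0,0,0.15],[0,0,0]],[[0,0,0.15],[0,0,0]],[[0,0,0.15],[0,0,0]],[[0,0,0.15],[0,0,0]],[[0,0,0.15],[0,0,0]]]' 
python3 -m inch '[[[0,0,0],[0,0,0]],[[0,0,0],[0,0,0]],[[0,0,0],[0,0,0]],[[0,0,0],[0,0,0]],[[0,0,0],[0,0,0]],[[0,0,0],[0,0,0]],[[0,0,0],[0,0,0]],[[0,0,0],[0,0,0]],[[0,0,0],[0,0,0]],[[0,0,0],[0,0,0]]]' 0 20
```

```text
clock: 11.4
position: [0.4495, -0.0007, 0.0513]
ee_rot: [0.72, 0.694, -0.001, -0.0]
ft_force: [-0.4, 0.0, 1.1]
grip_width: 0.382
grasp_force: 0.0
clock: 12.4
position: [0.4501, -0.0006, 0.0402]
ee_rot: [0.72, 0.694, 0.0, -0.0]
ft_force: [-0.1, 0.5, -0.6]
grip_width: 0.379
grasp_force: 0.0
clock: 13.4
position: [0.4505, -0.0006, 0.0403]
ee_rot: [0.72, 0.694, 0.0, 0.0]
ft_force: [5.5, -0.5, -0.9]
grip_width: 0.108
grasp_force: 20.1
```

Bar gripped: the opening reads 0.108, about 9 mm. Now lift along the arc.

```bash
python3 -m inch '[[[0,0.003,-0.102],[0,0,0]],[[0,0.01,-0.205],[0,0,0]],[[0,0.023,-0.306],[0,0,0]],[[0,0.041,-0.407],[0,0,0]],[[0,0.064,-0.507],[0,0,0]],[[0,0.092,-0.606],[0,0,0]],[[0,0.124,-0.703],[0,0,0]],[[0,0.162,-0.798],[0,0,0]],[[0,0.204,-0.892],[0,0,0]],[[0,0.251,-0.983],[0,0,0]]]'
```

```text
clock: 14.4
position: [0.4718, -0.0014, 0.1191]
ee_rot: [0.72, 0.694, 0.001, 0.001]
ft_force: [16.4, 0.2, -11.7]
grip_width: 0.102
grasp_force: 20.6
```

```bash
python3 -m inch '[[[0,0.015,0.01],[0,0,0]],[[0,0.066,-0.079],[0,0,0]],[[0,0.122,-0.165],[0,0,0]],[[0,0.182,-0.248],[0,0,0]],[[0,0.246,-0.328],[0,0,0]],[[0,0.314,-0.404],[0,0,0]],[[0,0.386,-0.478],[0,0,0]],[[0,0.461,-0.547],[0,0,0]],[[0,0.54,-0.613],[0,0,0]],[[0,0.622,-0.675],[0,0,0]]]'
```

```text
clock: 15.4
position: [0.5198, -0.0032, 0.1737]
ee_rot: [0.72, 0.694, -0.0, -0.001]
ft_force: [-1.4, -0.1, 1.6]
grip_width: 0.11
grasp_force: 20.6
```

```bash
python3 -m inch '[[[0,0.084,-0.057],[0,0,0]],[[0,0.172,-0.11],[0,0,0]],[[0,0.262,-0.159],[0,0,0]],[[0,0.355,-0.203],[0,0,0]],[[0,0.449,-0.243],[0,0,0]],[[0,0.546,-0.277],[0,0,0]],[[0,0.644,-0.307],[0,0,0]],[[0,0.743,-0.332],[0,0,0]],[[0,0.844,-0.352],[0,0,0]],[[0,0.945,-0.367],[0,0,0]]]'
```

```text
clock: 16.4
position: [0.5962, -0.0061, 0.2022]
ee_rot: [0.72, 0.694, 0.0, 0.0]
ft_force: [-1.5, -0.8, 0.3]
grip_width: 0.106
grasp_force: 20.9
```

```bash
python3 -m inch '[[[0,0.061,-0.007],[0,0,0]],[[0,0.122,-0.011],[0,0,0]],[[0,0.184,-0.014],[0,0,0]],[[0,0.245,-0.015],[0,0,0]],[[0,0.307,-0.014],[0,0,0]],[[0,0.368,-0.011],[0,0,0]],[[0,0.43,-0.007],[0,0,0]],[[0,0.491,0],[0,0,0]],[[0,0.552,0.008],[0,0,0]],[[0,0.612,0.018],[0,0,0]]]'
python3 -m inch '[[[0,0.012,0.003],[0,0,0]],[[0,0.024,0.006],[0,0,0]],[[0,0.036,0.009],[0,0,0]],[[0,0.048,0.011],[0,0,0]],[[0,0.06,0.013],[0,0,0]],[[0,0.072,0.016],[0,0,0]],[[0,0.084,0.018],[0,0,0]],[[0,0.096,0.02],[0,0,0]],[[0,0.108,0.023],[0,0,0]],[[0,0.12,0.026],[0,0,0]]]'
```

```text
clock: 17.4
position: [0.6447, -0.0079, 0.2005]
ee_rot: [0.72, 0.694, -0.0, -0.0]
ft_force: [-0.9, 0.8, 1.5]
grip_width: 0.106
grasp_force: 20.8
clock: 18.4
position: [0.654, -0.0082, 0.1986]
ee_rot: [0.72, 0.694, -0.0, -0.0]
ft_force: [0.5, -1.5, 3.9]
grip_width: 0.105
grasp_force: 21.2
```

```bash
python3 -m inch '[[[0,0.005,0.001],[0,0,0]],[[0,0.01,0.002],[0,0,0]],[[0,0.015,0.004],[0,0,0]],[[0,0.02,0.005],[0,0,0]],[[0,0.025,0.006],[0,0,0]],[[0,0.025,0.006],[0,0,0]],[[0,0.025,0.006],[0,0,0]],[[0,0.025,0.006],[0,0,0]],[[0,0.025,0.006],[0,0,0]],[[0,0.025,0.006],[0,0,0]]]'
python3 -m inch '[[[0,0,0],[0,0,0]],[[0,0,0],[0,0,0]],[[0,0,0],[0,0,0]],[[0,0,0],[0,0,0]],[[0,0,0],[0,0,0]],[[0,0,0],[0,0,0]],[[0,0,0],[0,0,0]],[[0,0,0],[0,0,0]],[[0,0,0],[0,0,0]],[[0,0,0],[0,0,0]]]' 0.4
python3 -m inch '[[[0,0,-0.1],[0,0,0]],[[0,0,-0.2],[0,0,0]],[[0,0,-0.3],[0,0,0]],[[0,0,-0.4],[0,0,0]],[[0,0,-0.5],[0,0,0]],[[0,0,-0.6],[0,0,0]],[[0,0,-0.7],[0,0,0]],[[0,0,-0.8],[0,0,0]],[[0,0,-0.9],[0,0,0]],[[0,0,-1],[0,0,0]]]' 
python3 -c "
from h import *
go(list(F(-40,-42,250)),np.pi+YAW)"
```

```text
clock: 19.4
position: [0.6559, -0.0083, 0.1981]
ee_rot: [0.72, 0.694, 0.0, -0.0]
ft_force: [-1.0, -0.5, 0.5]
grip_width: 0.107
grasp_force: 20.8
clock: 20.4
position: [0.6559, -0.0082, 0.1982]
ee_rot: [0.72, 0.694, 0.0, -0.0]
ft_force: [0.6, 0.4, -0.4]
grip_width: 0.399
grasp_force: 0.0
clock: 21.4
position: [0.6559, -0.0083, 0.2788]
ee_rot: [0.72, 0.694, 0.0, -0.0]
ft_force: [1.1, 0.2, 0.4]
grip_width: 0.398
grasp_force: 0.0
pos [ 0.6559 -0.0083  0.2788] F [1.1158 0.1691 0.3541] w 0.3979552417318086 gf 0.0 t 21.4
shift [-0.5319 -1.791   0.3601] turn [ 0.0001 -0.     -2.0002]
```

```bash
python3 -m inch '[[[-0.05,-0.1,0],[0,0,0]],[[-0.1,-0.2,0],[0,0,0]],[[-0.15,-0.3,0],[0,0,0]],[[-0.2,-0.4,0],[0,0,0]],[[-0.25,-0.5,0],[0,0,0]],[[-0.3,-0.6,0],[0,0,0]],[[-0.35,-0.7,0],[0,0,0]],[[-0.4,-0.8,0],[0,0,0]],[[-0.45,-0.9,0],[0,0,0]],[[-0.53,-1,0],[0,0,0]]]' 0 >/dev/null
python3 -m inch '[[[0,-0.08,0],[0,0,-0.1]],[[0,-0.16,0],[0,0,-0.2]],[[0,-0.24,0],[0,0,-0.3]],[[0,-0.32,0],[0,0,-0.4]],[[0,-0.4,0],[0,0,-0.5]],[[0,-0.48,0],[0,0,-0.6]],[[0,-0.56,0],[0,0,-0.7]],[[0,-0.64,0],[0,0,-0.8]],[[0,-0.72,0],[0,0,-0.9]],[[0,-0.79,0],[0,0,-1]]]' >/dev/null
python3 -m inch '[[[0,0,0],[0,0,-0.1]],[[0,0,0],[0,0,-0.2]],[[0,0,0],[0,0,-0.3]],[[0,0,0],[0,0,-0.4]],[[0,0,0],[0,0,-0.5]],[[0,0,0],[0,0,-0.6]],[[0,0,0],[0,0,-0.7]],[[0,0,0],[0,0,-0.8]],[[0,0,0],[0,0,-0.9]],[[0,0,0],[0,0,-1]]]' 
python3 - <<'E'
from h import *
go(F(-40,-42,130),np.pi+YAW)
o=manip.get_obs();im=manip.camera("wrist")[:,:,::-1].copy()
for n,p in dict(tabrest=(-43,-4,84),wheel=(3,-25,72),tip=(-40,-42,72),FR=(-58,-78,88),FL=(-58,78,88)).items(): print(n,proj("wrist",F(*p),o))
s=manip.camera("side")[:,:,::-1]
cv2.imwrite("pics/w5.png",np.vstack([im[:, :],])); 
s=cv2.resize(s[140:290,270:430],(427,400),interpolation=cv2.INTER_CUBIC)
cv2.imwrite("pics/w5.png",np.hstack([im[:,130:500],s]))
E
```

```text
clock: 24.4
position: [0.5109, -0.0457, 0.2781]
ee_rot: [0.017, 1.0, 0.0, 0.0]
ft_force: [0.2, 0.2, -0.5]
grip_width: 0.003
grasp_force: 0.0
pos [ 0.5109 -0.0457  0.2781] F [ 0.2447  0.2049 -0.5286] w 0.00251947291558201 gf 0.0 t 24.4
shift [-0.003   0.0031  1.8519] turn [0.     0.0002 0.0037]
tabrest [352.241  159.6065]
wheel [334.0876 192.4387]
tip [321.1058 159.9125]
FR [290.9182 147.758 ]
FL [421.4898 148.1901]
```

View pics/w5.png

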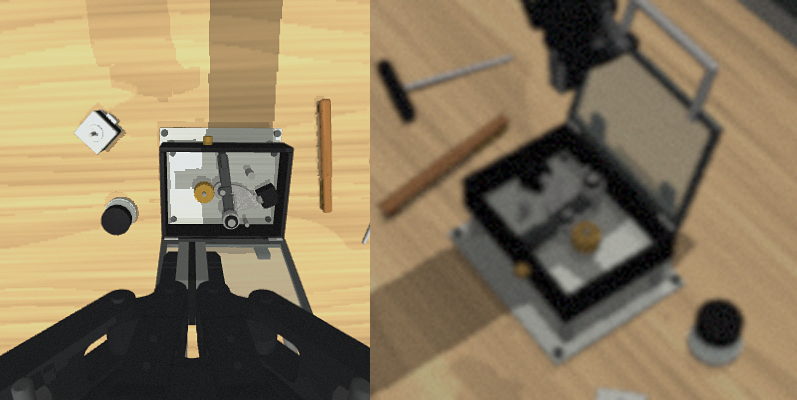

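The guard rests open. The tab appears at (353,160) and the wheel at (335,193), both within 1 px of the prediction. Descend with closed fingers beside the tab.

```bash
for i in 1 2; do python3 -m inch '[[[0,0,0.1],[0,0,0]],[[0,0,0.2],[0,0,0]],[[0,0,0.3],[0,0,0]],[[0,0,0.4],[0,0,0]],[[0,0,0.5],[0,0,0]],[[0,0,0.6],[0,0,0]],[[0,0,0.7],[0,0,0]],[[0,0,0.8],[0,0,0]],[[0,0,0.9],[0,0,0]],[[0,0,1],[0,0,0]]]' ; done
python3 -m inch '[[[0,0,0.1],[0,0,0]],[[0,0,0.2],[0,0,0]],[[0,0,0.3],[0,0,0]],[[0,0,0.4],[0,0,0]],[[0,0,0.5],[0,0,0]],[[0,0,0.6],[0,0,0]],[[0,0,0.7],[0,0,0]],[[0,0,0.8],[0,0,0]],[[0,0,0.9],[0,0,0]],[[0,0,0.98],[0,0,0]]]'
python3 - <<'E'
from h import *
go(F(-40,-20,36),np.pi+YAW)
o=manip.get_obs();im=manip.camera("wrist")[:,:,::-1].copy()
print(proj("wrist",F(-43,-4,84),o),proj("wrist",F(-40,-42,69),o))
cv2.imwrite("pics/w6.png",cv2.resize(im[130:330,200:460],None,fx=3,fy=3,interpolation=cv2.INTER_CUBIC))
E
```

```text
clock: 25.5
position: [0.5113, -0.0453, 0.1975]
ee_rot: [0.019, 1.0, 0.0, 0.0]
ft_force: [0.5, -0.5, -0.0]
grip_width: 0.001
grasp_force: 0.0
clock: 26.5
position: [0.5113, -0.0453, 0.1175]
ee_rot: [0.019, 1.0, 0.0, 0.0]
ft_force: [-0.5, 0.1, 0.0]
grip_width: 0.0
grasp_force: 0.0
clock: 27.5
position: [0.5111, -0.0453, 0.039]
ee_rot: [0.019, 1.0, 0.0, -0.0]
ft_force: [-0.7, 0.1, -0.1]
grip_width: 0.002
grasp_force: 0.0
pos [ 0.5111 -0.0453  0.039 ] F [-0.6763  0.1222 -0.0804] w 0.002263859206319692 gf 0.0 t 27.5
shift [-0.001   0.273   0.0373] turn [-0.     -0.0004 -0.0002]
[397.6614 260.613 ] [319.4312 251.1785]
```

View pics/w6.png

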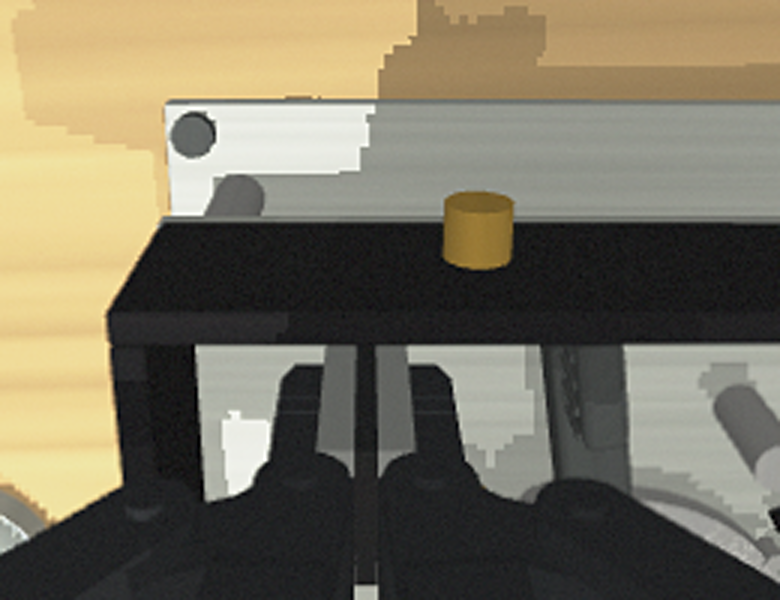

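Closed fingers are inside the tub, clear of walls (left of the tab in this view, tab at about (585,390)). Approach the tab.

```bash
python3 -m inch '[[[0,0,0.03],[0,0,0]],[[0,0.03,0.05],[0,0,0]],[[0,0.06,0.05],[0,0,0]],[[0,0.09,0.05],[0,0,0]],[[0,0.12,0.05],[0,0,0]],[[0,0.15,0.05],[0,0,0]],[[0,0.18,0.05],[0,0,0]],[[0,0.21,0.05],[0,0,0]],[[0,0.24,0.05],[0,0,0]],[[0,0.27,0.05],[0,0,0]]]' 
python3 -m inch '[[[0,0.01,0],[0,0,0]],[[0,0.02,0],[0,0,0]],[[0,0.03,0],[0,0,0]],[[0,0.04,0],[0,0,0]],[[0,0.05,0],[0,0,0]],[[0,0.06,0],[0,0,0]],[[0,0.07,0],[0,0,0]],[[0,0.08,0],[0,0,0]],[[0,0.09,0],[0,0,0]],[[0,0.1,0],[0,0,0]]]'
```

```text
clock: 28.55
position: [0.512, -0.0239, 0.0357]
ee_rot: [0.019, 1.0, -0.0, -0.0]
ft_force: [-1.1, -4.3, -0.5]
grip_width: 0.0
grasp_force: 2.7
clock: 29.55
position: [0.5114, -0.0175, 0.0355]
ee_rot: [0.019, 1.0, -0.001, -0.001]
ft_force: [-4.5, -6.9, 3.6]
grip_width: -0.004
grasp_force: 3.6
```

```bash
python3 -m inch '[[[0,0.01,0],[0,0,0]],[[0,0.02,0],[0,0,0]],[[0,0.03,0],[0,0,0]],[[0,0.04,0],[0,0,0]],[[0,0.05,0],[0,0,0]],[[0,0.06,0],[0,0,0]],[[0,0.07,0],[0,0,0]],[[0,0.08,0],[0,0,0]],[[0,0.09,0],[0,0,0]],[[0,0.1,0],[0,0,0]]]' 0 40
python3 -m inch '[[[0,0.01,0],[0,0,0]],[[0,0.02,0],[0,0,0]],[[0,0.03,0],[0,0,0]],[[0,0.04,0],[0,0,0]],[[0,0.05,0],[0,0,0]],[[0,0.06,0],[0,0,0]],[[0,0.07,0],[0,0,0]],[[0,0.08,0],[0,0,0]],[[0,0.09,0],[0,0,0]],[[0,0.1,0],[0,0,0]]]'
```

```text
clock: 30.55
position: [0.5111, -0.0108, 0.0355]
ee_rot: [0.02, 1.0, -0.001, -0.001]
ft_force: [-6.3, -10.0, 6.0]
grip_width: -0.003
grasp_force: 5.4
clock: 31.55
position: [0.512, -0.0012, 0.0355]
ee_rot: [0.019, 1.0, -0.001, -0.001]
ft_force: [-3.0, -5.7, 2.3]
grip_width: -0.002
grasp_force: 3.5
```

Clicked over: the force fell from 10 to 5.7 N. On to the stop in small steps.

```bash
python3 -m inch '[[[0,0.005,0],[0,0,0]],[[0,0.01,0],[0,0,0]],[[0,0.015,0],[0,0,0]],[[0,0.02,0],[0,0,0]],[[0,0.025,0],[0,0,0]],[[0,0.03,0],[0,0,0]],[[0,0.035,0],[0,0,0]],[[0,0.04,0],[0,0,0]],[[0,0.045,0],[0,0,0]],[[0,0.05,0],[0,0,0]]]'
python3 -m inch '[[[0,0.003,0],[0,0,0]],[[0,0.006,0],[0,0,0]],[[0,0.009,0],[0,0,0]],[[0,0.012,0],[0,0,0]],[[0,0.015,0],[0,0,0]],[[0,0.018,0],[0,0,0]],[[0,0.02,0],[0,0,0]],[[0,0.02,0],[0,0,0]],[[0,0.02,0],[0,0,0]],[[0,0.02,0],[0,0,0]]]'
```

```text
clock: 32.55
position: [0.5122, 0.0017, 0.0355]
ee_rot: [0.02, 1.0, -0.001, -0.001]
ft_force: [-2.8, -9.7, 2.4]
grip_width: -0.0
grasp_force: 5.0
clock: 33.55
position: [0.5125, 0.0031, 0.0355]
ee_rot: [0.02, 1.0, -0.001, -0.001]
ft_force: [-2.4, -9.1, 2.0]
grip_width: 0.0
grasp_force: 5.0
```

```bash
python3 -m inch '[[[0,0.003,0],[0,0,0]],[[0,0.006,0],[0,0,0]],[[0,0.009,0],[0,0,0]],[[0,0.012,0],[0,0,0]],[[0,0.015,0],[0,0,0]],[[0,0.015,0],[0,0,0]],[[0,0.015,0],[0,0,0]],[[0,0.015,0],[0,0,0]],[[0,0.015,0],[0,0,0]],[[0,0.015,0],[0,0,0]]]'
python3 -m inch '[[[0,0.003,0],[0,0,0]],[[0,0.006,0],[0,0,0]],[[0,0.009,0],[0,0,0]],[[0,0.012,0],[0,0,0]],[[0,0.012,0],[0,0,0]],[[0,0.012,0],[0,0,0]],[[0,0.012,0],[0,0,0]],[[0,0.012,0],[0,0,0]],[[0,0.012,0],[0,0,0]],[[0,0.012,0],[0,0,0]]]'
```

```text
clock: 34.55
position: [0.5127, 0.0042, 0.0355]
ee_rot: [0.02, 1.0, -0.001, -0.001]
ft_force: [-1.4, -9.8, 0.4]
grip_width: -0.003
grasp_force: 5.0
clock: 35.55
position: [0.5127, 0.0047, 0.0355]
ee_rot: [0.02, 1.0, -0.002, -0.0]
ft_force: [-1.2, -11.7, 0.9]
grip_width: -0.0
grasp_force: 5.9
```

```bash
python3 -m inch '[[[0,0.003,0],[0,0,0]],[[0,0.006,0],[0,0,0]],[[0,0.009,0],[0,0,0]],[[0,0.012,0],[0,0,0]],[[0,0.012,0],[0,0,0]],[[0,0.012,0],[0,0,0]],[[0,0.012,0],[0,0,0]],[[0,0.012,0],[0,0,0]],[[0,0.012,0],[0,0,0]],[[0,0.012,0],[0,0,0]]]'
```

```text
clock: 36.55
position: [0.5127, 0.0048, 0.0355]
ee_rot: [0.02, 1.0, -0.002, -0.001]
ft_force: [-1.0, -14.3, 0.5]
grip_width: 0.002
grasp_force: 7.1
```

On the stop: 1 mm more command moved the tip 0.1 mm and the force rose to 14 N. Before handing in, I'll check numerically that the bystanders did not move and the hold is steady.

```bash
python3 - <<'E'
from h import *
a=cv2.imread("pics/scene0.png").astype(int);b=manip.camera("scene")[:,:,::-1].astype(int)
s0=cv2.imread("pics/side0.png").astype(int);s1=manip.camera("side")[:,:,::-1].astype(int)
for n,p,q,(x0,x1,y0,y1) in [("jar",a,b,(215,240,172,200)),("key",a,b,(350,408,222,278)),("brush",a,b,(333,362,186,242)),("motor",s0,s1,(350,376,285,312)),("jar",s0,s1,(388,412,250,278)),("guard",s0,s1,(330,390,140,200))]:
    print(n,np.abs(p-q)[y0:y1,x0:x1].mean())
o=manip.get_obs();print(o["position"],o["ft_force"],o["clock"])
E
```

```text
jar 4.277619047619048
key 5.213772577996716
brush 7.691707717569787
motor 15.948717948717949
jar 11.771329365079366
guard 35.34185185185185
[0.5127 0.0048 0.0355] [ -2.7634 -14.0282   1.4861] 36.65
```

```bash
python3 -c "
from workcell import manip
print(manip.hand_in())"
```

```text
the job is handed in; nothing more can be done
None
```

The guard is laid back on its open stops, and the idler arm is past its click and held on its stop at about 14 N. The job was handed in at about 37 s; I didn't touch the tools and parts, though near the motor and jar the before/after check was inconclusive, probably shadow.

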